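Back off the ratchet clamp from a glued tray

TASK

The glue on the small wooden tray in the clamp has set, so back the clamp off: press down the red release on the black sliding jaw and, keeping it pressed, push the jaw back along its toothed bar right up to the end stop, then let go and move clear. Leave the tray lying where it is on the jig, and do not disturb the finished tray, the glue bottle or the brush; nothing is to be picked up.

Things in the scene. Friction and masses are not known exactly. Their poses are not given: they have to be found in the camera images.
- jig: Glue-up jig screwed to the bench: plywood board 390 x 150 x 12 mm, two pale wooden bearers (tops 32 mm above the bench), a toothed steel bar between them. Origin: centre of the board's underside, on the bench. x runs along the bar from the black fixed jaw (x = -140 mm, 78 mm high) to the steel end stop (front x = +165.5 mm, top 44 mm); z up. 'Back' means +x of the jig.
- jaw (a joint): Position (m) of the black sliding jaw along the bar, growing to jig +x: about 0.005 clamped at the start, 0.0885 at the end stop, a firm limit. Release up: the ratchet locks it against going back. Release held down: it slides with 2 to 3 N of friction. From the front: post 32 mm long, 78 mm high, with a sprung pad (7 N on the tray); open saddle 52 mm long with the release; finger horn.
- release (a joint): Angle of the red release paddle in rad: 0 to 0.1 when up (sprung, it may rest a little down when the pawl stands on a tooth), 0.24 fully pressed, a firm limit. The pawl is clear of the teeth from 0.12 on. Springs back up when let go.
- release_top (a point): Point on top of the red release paddle where a fingertip presses, on the bar's centre line, 57 mm above the bench when up. The paddle is 41 mm long along the bar, 38 mm wide, reaching 31 mm forward and 10 mm back of this point, open at the sides. It pivots at its front end; fully pressed this point is 8 mm lower and the top lies level. Takes 2 to 3 N to start, 4 to 7 N to bottom.
- horn (a point): Middle of the front face of the finger horn at the rear of the sliding jaw, 62 mm above the bench, 20 mm behind release_top: an upright face 46 mm wide, from the saddle up to 75 mm above the bench (horn 12 mm thick), against which a fingertip pushes the jaw back.
- tray_mid (a point): Centre of the glued wooden tray held in the clamp: an open box 110 mm long (along the bar), 90 mm wide, 40 mm high, walls 8 mm, 0.11 to 0.22 kg; it lies loose on the bearers, its underside 32 mm above the bench.
- tray2_mid (a point): Centre of a finished tray of the same size, standing loose on the bench beside the jig; to be left alone.
- glue_mid (a point): Point on the axis of the white and yellow glue bottle, 54 mm in diameter, 147 mm high, 70 mm above its base; to be left alone.
- brush: Glue brush 170 mm long lying on the bench beside the jig, along its own x; to be left alone.

How it is judged (in metres and radians):
On the way, in this order (a step that is already met when the one before it is completed fails the run):
1. the release is pressed down while the jaw is still up at the tray (value of joint release above 0.12 rad and value of joint jaw below 0.03 m), for 0.1 s.
2. the jaw is pushed back to the end stop (value of joint jaw above 0.0835 m), for 0.1 s.
At the end, for the whole second after the job is handed in: The sliding jaw is within 5 mm of the end stop, the release has sprung up again (below 0.12 rad), the tray lies within 12 mm of where it was on the jig, and the finished tray, the bottle and the brush are within 15 mm of where they were (value of joint jaw above 0.0835 m and value of joint release below 0.12 rad and distance of tray_mid from where it was at the start of the episode below 0.012 m and distance of each of tray2_mid, glue_mid, brush from where it was at the start of the episode below 0.015 m); the robot touches nothing.
It fails at once if the clamped tray is lifted, carried or shoved (more than 15 mm) (distance of tray_mid from where it was at the start of the episode above 0.015 m).
It fails at once if the jaw is driven back over the teeth with the release not held down (value of joint jaw above 0.02 m and velocity of joint jaw above 0.05 m/s and value of joint release below 0.05 rad).
It fails at once if a bystander is moved more than 20 mm (distance of any of tray2_mid, glue_mid, brush from where it was at the start of the episode above 0.02 m).
It also fails if it takes over 29 s, if anything falls off the work surface, if the arm or the gripper's body presses on something with over 40 N, if the wrist force passes 120 N, or if a joint passes its speed limit or range.

ROBOT

A 6-joint arm with a two-finger parallel gripper is mounted at the origin on the work surface. World frame = base frame: x ahead of the robot, y to its left, z up, the work surface at z = 0. Lengths are in m, angles in degrees, forces in N, time in s.
With the tool pointing down it reaches from about 0.35 to 0.875 m from the base axis. Payload 4.2 kg.
Tool frame: the origin (TCP) lies midway between the tips of the shut fingers; the grasp point (between the pads) lies 19 mm behind it; z points along the fingers, y is the direction in which the jaws open and shut (so a half turn about z gives the same grasp; the last joint's range is limited). The gripper opens to 87 mm and grips with 3 to 60 N. Pads are 19 mm wide; open, the fingers measure 117 mm over their backs; the gripper's body (75 mm by 190 mm) begins 51 mm behind the grasp point.
Start: joints at [14.817, 22.042, 0.453, 0, -68.411, -14.817], TCP at [0.625, 0, 0.192] pointing down, gripper open.
Joint ranges: [-179.83, 179.83], [-69.29, 118.12], [-61.27, 80.66], [-181.25, 117.63], [-171.15, -9.14], [-177.46, 177.46]. Speed limits (degrees/s): [159.86, 159.86, 180, 180, 180, 180].

INTERFACE

Orientations are given as a 3x3 rotation matrix whose columns are the frame's x, y, z axes.
In Python, from station import r gives the robot as it stands.
- The arm moves only by the tool carry_out, never from a script. Its argument "steps" is a list of rows, each a list of 2 entries, a list of its own where there are three numbers: the shift along the tool's x, y, z in cm, then the turn about the tool's z in degrees. In form: [[[x, y, z], twist], ...]. A call has 1 to 20 rows; each row is the pose to reach, as a shift and turn from the pose measured when the call began, along the tool's axes at that moment; what a row does not reach only later rows make up. A row lasts 1/10 s, in which the tool goes at most 50 mm and 8.59 degrees, less where a joint would pass 70% of its speed; a pose out of reach is approached as far as the arm can. A call with a gripper value outside its range is refused whole. "gripper" is the gripper's target within -1 to 1 (fully open at 1, half-way at 0, shut at -1), set as the call begins (left out, the last holds). The fingers move at their own pace and stop on an object; the grip force is fixed at half the most. Time passes only in rows, so rows that repeat a pose let the fingers close. It gives the time, the measured TCP pose, the force and the opening at its end, in the units of the state.
- r.sense(): the state, without advancing time (a new reading comes with each control period).
- r.capture(name): name is "scene" or "side" or "wrist"; returns the picture (480x640x3 uint8, red, green, blue); there is no depth.
- r.calibration(name): a dict with "camera_matrix" (3x3 intrinsics, pixels), "world_from_camera" (4x4, takes a point from camera to world coordinates). Camera axes: x right, y up, looking along -z (the intrinsics and any distortion apply to the point x, -y, -z); pixel columns grow to the right and rows downward; lengths in m; the calibration is good to about 2 mm. A picture is of the moment at which its call begins: read the wrist's pose just before it. calibration takes no time and is no camera call; for the wrist camera it gives the pose at the moment of the call.
- r.finish_job(): hands the job in, once; it reports no verdict.
Trained networks look in the newest picture that a camera, given by its name, has taken for a name from the list of things; names that differ only in an ending like _2 or _b are one class to them, and where a whole thing is asked for, a point or a joint stands for the part that bears it (a point fixed in the world has none). Each returns a list of dicts, best first, with "confidence" (0 to 1); they miss things now and then, are a little off and sometimes report something else, mostly with a low value. They report only what shows in the picture. A call takes as long as a camera call.
- r.cut_out(camera, target): "pixels" (480x640 bool, what is visible of it).
- r.place_of(camera, target): "centre" ([x, y, z] in m, in world coordinates, good to about 4 mm: a listed point, or the origin of a listed thing).
The state is a dict: "time_s": time; "joints": joint angles; "joint_velocities": joint speeds; "effort": joint torques, N m; "tcp_pos": TCP position; "ee_rot": TCP orientation; "wrist_force": force on the tool from outside, world axes, zero at the start; "moment": the same for the moment, N m; "gripper_width": opening from 0.0 (shut) to 1.0 (fully open).
Only numpy, scipy, OpenCV 4.12 (cv2) and the standard library are available. Lean on these libraries where they do the work, as an engineer would, in place of code of your own. Each camera call takes 0.05 s, during which the arm holds its last target. There are 200 camera calls.

## Working session

There is one attempt and no reset: what is moved stays moved. The work goes in short steps, Python scripts to look and compute and a tool call to move; the robot and the scene stay as the last step left them, time stands still between calls to the robot, and variables do not carry over. Pictures are saved under pics/ and viewed, about 8 in all and at most 12, crops included, and the job is handed in when it is done.

Besides the shell and the picture viewer there is one more tool, called after "Request:" in YAML: its name, and indented under it one key for each argument. carry_out: Moves the arm, as the interface text tells. Its arguments: {"type":"object","properties":{"steps":{"type":"array","items":{"type":"array"}},"gripper":{"type":"number"}},"required":["steps"]}

```bash
mkdir -p pics
python3 - <<'E'
from station import r
import cv2,numpy as np
for c in ("scene","side"):
    cv2.imwrite(f"pics/{c}0.png",r.capture(c)[:,:,::-1])
    for t in ("release_top","horn","jig","tray_mid","tray2_mid","glue_mid","brush"):
        print(c,t,[(np.round(d["centre"],4).tolist(),round(d["confidence"],2)) for d in r.place_of(c,t)[:2]])
s=r.sense();print(s["time_s"],s["tcp_pos"],s["ee_rot"],s["wrist_force"])
E
```

```text
scene release_top [([0.6026, 0.0324, 0.0589], 0.94)]
scene horn [([0.6012, 0.051, 0.0653], 0.78), ([0.7212, -0.1883, 0.0694], 0.62)]
scene jig [([0.5953, -0.0173, -0.0014], 0.83), ([0.6027, 0.0502, 0.0672], 0.42)]
scene tray_mid [([0.5791, -0.1011, 0.0506], 0.72)]
scene tray2_mid [([0.7606, 0.0255, 0.0166], 0.98), ([0.7216, -0.1896, 0.0712], 0.52)]
scene glue_mid [([0.7231, -0.1898, 0.0693], 0.91), ([0.4782, -0.0127, 0.0031], 0.26)]
scene brush [([0.4755, -0.0094, 0.0013], 0.62)]
side release_top [([0.6005, 0.0365, 0.0542], 0.75)]
side horn [([0.6052, 0.0573, 0.0603], 0.68), ([0.7689, 0.0289, 0.0238], 0.31)]
side jig [([0.5938, -0.015, 0.001], 0.59)]
side tray_mid [([0.5779, -0.0988, 0.0528], 0.85)]
side tray2_mid [([0.7664, 0.0281, 0.0231], 0.88)]
side glue_mid [([0.7204, -0.1922, 0.0675], 0.93)]
side brush [([0.4792, -0.0072, -0.002], 0.95)]
0.8 [6.24987305e-01 3.45856287e-05 1.91963935e-01] [[-3.14750187e-05 -9.99999998e-01  5.10152204e-05]
 [-9.99999999e-01  3.14760405e-05  2.00285423e-05]
 [-2.00301480e-05 -5.10145900e-05 -9.99999998e-01]] [0.51823126 0.52194032 0.05064332]
```

View pics/scene0.png

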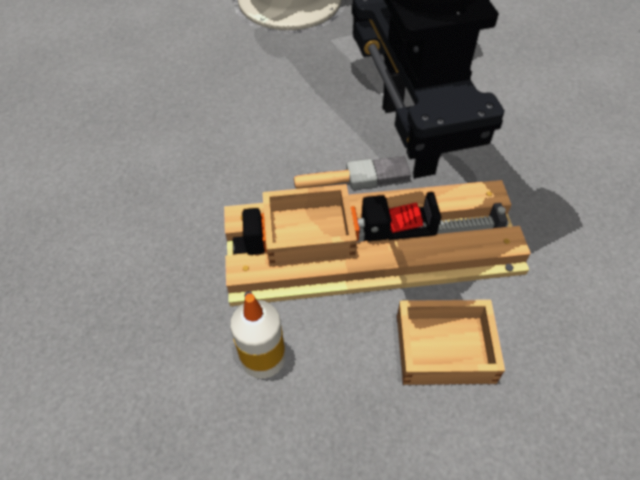

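View pics/side0.png

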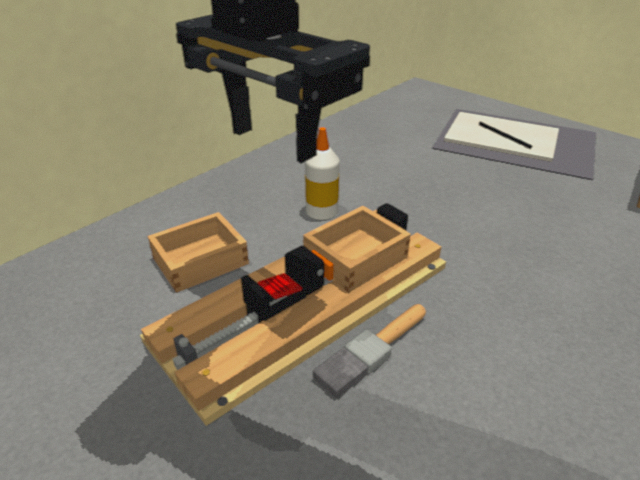

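The scene picture shows the red release at about (405,217), with the horn at (432,214) and the end stop at (500,214). The side picture agrees. Both give a bar direction of about 81° (world +y, leaning towards +x). Next I shut the gripper and hover above the release.

Request:
carry_out:
  gripper: -1
  steps:
    - [[-1,0.5,1],3]
    - [[-2,1.1,2.5],6]
    - [[-3,1.7,4],9]
    - [[-4,2.2,5.5],9]
    - [[-4,2.2,6],9]
    - [[-4,2.2,6],9]
    - [[-4,2.2,6],9]
    - [[-4,2.2,6],9]

```text
time_s: 1.6
tcp_pos: [0.6038, 0.0397, 0.1329]
ee_rot: [[-0.157, -0.988, 0.002], [-0.988, 0.157, 0.0], [-0.001, -0.002, -1.0]]
wrist_force: [0.2, -0.2, 1.1]
gripper_width: 0.358
```

Run:
```python
from station import r
import cv2,numpy as np
s=r.sense();print(s["time_s"],s["tcp_pos"],s["ee_rot"].round(3) if hasattr(s["ee_rot"],"round") else s["ee_rot"],s["wrist_force"],s["gripper_width"])
for c in ("wrist","side"):
    im=r.capture(c);cv2.imwrite(f"pics/{c}1.png",im[:,:,::-1])
    k=r.calibration(c);K=np.array(k["camera_matrix"]);T=np.array(k["world_from_camera"])
    for t in ("release_top","horn","jig","tray_mid"):
        print(c,t,[(np.round(d["centre"],4).tolist(),round(d["confidence"],2)) for d in r.place_of(c,t)[:2]])
    def proj(p):
        q=np.linalg.inv(T)@np.r_[p,1];q=K@[q[0],-q[1],-q[2]];return (q[:2]/q[2]).round(0)
    print("release guess px",proj([.6015,.0345,.057]),"tcp px",proj(s["tcp_pos"]))
```

```text
1.6 [0.60383662 0.03970862 0.13291594] [[-0.157 -0.988  0.002]
 [-0.988  0.157  0.   ]
 [-0.001 -0.002 -1.   ]] [ 0.16817278 -0.17918688  1.09325683] 0.35762164123032203
wrist release_top [([0.6002, 0.0348, 0.0593], 0.94)]
wrist horn [([0.6047, 0.0561, 0.0604], 0.94)]
wrist jig [([0.5936, -0.0157, 0.0013], 0.63)]
wrist tray_mid [([0.5834, -0.0984, 0.051], 0.95)]
release guess px [321. 229.] tcp px [319. 270.]
side release_top [([0.6004, 0.0338, 0.0574], 0.66)]
side horn [([0.6038, 0.0542, 0.0612], 0.87)]
side jig [([0.5917, -0.0126, 0.0014], 0.76), ([0.5758, -0.0983, 0.0534], 0.26)]
side tray_mid [([0.5778, -0.0992, 0.0529], 0.97)]
release guess px [274. 286.] tcp px [266. 236.]
```

View pics/wrist1.png

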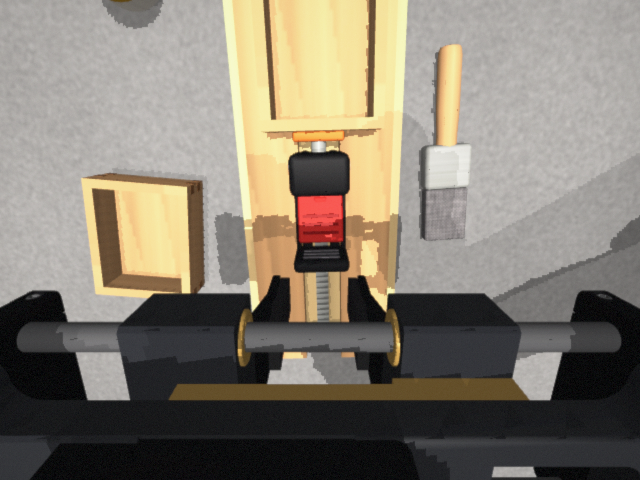

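View pics/side1.png

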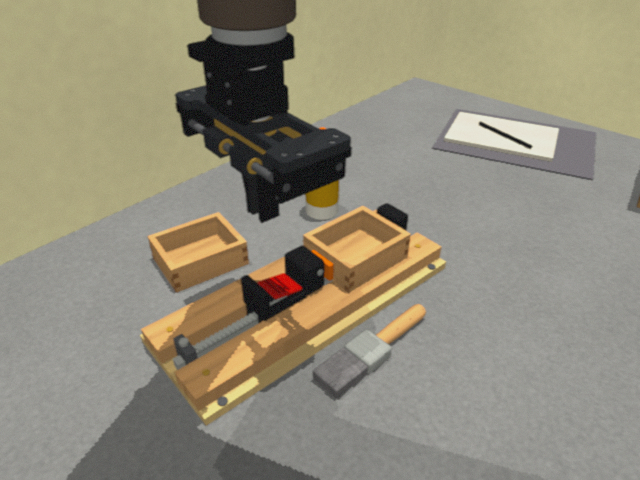

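The wrist picture shows the bar upright in the image at column ~320, so the yaw is right. The release is at (321,218), the horn at (321,257), and the fingers are not fully shut yet. I go down to just above the paddle.

Request:
carry_out:
  steps:
    - [[0.1,0.2,0],0]
    - [[0.1,0.2,0],0]
    - [[0.1,0.2,0],0]
    - [[0.1,0.2,0],0]
    - [[0.1,0.2,1],0]
    - [[0.1,0.2,2.5],0]
    - [[0.1,0.2,4],0]
    - [[0.1,0.2,5.2],0]
    - [[0.1,0.2,6],0]
    - [[0.1,0.2,6.5],0]
    - [[0.1,0.2,6.5],0]

```text
time_s: 3.2
tcp_pos: [0.6006, 0.0392, 0.0663]
ee_rot: [[-0.156, -0.988, -0.001], [-0.988, 0.156, -0.0], [0.001, 0.001, -1.0]]
wrist_force: [-0.1, -0.1, -0.2]
gripper_width: 0.003
```

Run:
```python
from station import r
import cv2
im=r.capture("side")[180:380,140:400,::-1]
a=cv2.resize(im,None,fx=3,fy=3,interpolation=cv2.INTER_CUBIC)
cv2.imwrite("pics/side2.png",a)
```

```text
(no output)
```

View pics/side2.png

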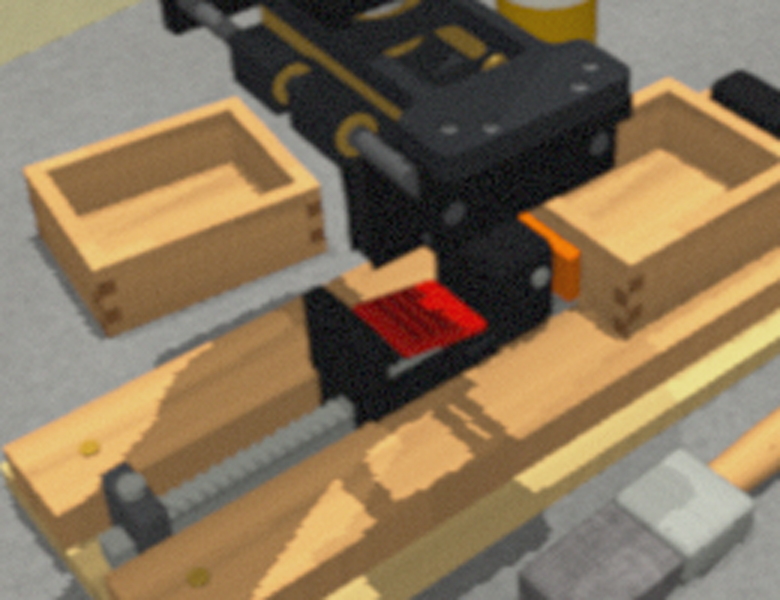

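Run:
```python
from station import r
import cv2,numpy as np
s=r.sense();print(s["time_s"],s["tcp_pos"],s["gripper_width"])
for c in ("side","scene"):
    k=r.calibration(c);K=np.array(k["camera_matrix"]);T=np.array(k["world_from_camera"])
    def proj(p):
        q=np.linalg.inv(T)@np.r_[p,1];q=K@[q[0],-q[1],-q[2]];return (q[:2]/q[2])
    print(c,T[:3,3])
    for n,p in dict(tcp=s["tcp_pos"],up20=s["tcp_pos"]+np.array([0,0,.02]),up70=s["tcp_pos"]+np.array([0,0,.07]),rel=np.array([.601,.035,.057]),start=np.array([.625,0,.192])).items():
        q=proj(p);print(n,q.round(),"crop",((q-[140,180])*3).round())
im=r.capture("scene")[120:300,300:540,::-1]
cv2.imwrite("pics/scene2.png",cv2.resize(im,None,fx=3,fy=3,interpolation=cv2.INTER_CUBIC))
```

```text
3.25 [0.60100389 0.03932062 0.06697051] -0.0010491254187438008
side [0.26073951 0.33526663 0.463207  ]
tcp [271. 282.] crop [393. 306.]
up20 [270. 269.] crop [390. 267.]
up70 [268. 234.] crop [383. 162.]
rel [274. 286.] crop [402. 319.]
start [276. 169.] crop [407. -32.]
scene [ 1.01732574 -0.18568434  0.64846198]
tcp [416. 208.] crop [828.  83.]
up20 [418. 198.] crop [834.  53.]
up70 [423. 171.] crop [850. -27.]
rel [412. 213.] crop [816.  99.]
start [404. 160.] crop [791. -61.]
```

View pics/scene2.png

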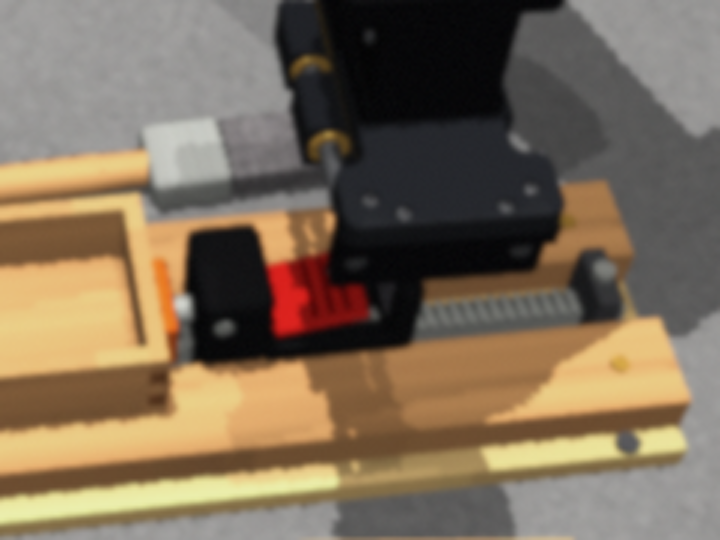

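Side crop: the red paddle is at about (420,315). The lower end of the fingers seems to be near (385,262), but the reported TCP projects to (393,306), so the real tips may be higher than reported. In the scene crop the gripper body hides the fingers. I lower slowly and let the force decide.

Request:
carry_out:
  steps:
    - [[0,0,0.3],0]
    - [[0,0,0.6],0]
    - [[0,0,0.9],0]
    - [[0,0,0.9],0]
    - [[0,0,0.9],0]

```text
time_s: 3.8
tcp_pos: [0.6013, 0.0394, 0.0583]
ee_rot: [[-0.156, -0.988, 0.001], [-0.988, 0.156, -0.0], [-0.0, -0.001, -1.0]]
wrist_force: [-0.3, -0.4, 0.6]
gripper_width: 0.003
```

Run:
```python
from station import r
import cv2,numpy as np
s=r.sense();print(s["time_s"],s["tcp_pos"],s["wrist_force"])
im=r.capture("side").copy()
k=r.calibration("side");K=np.array(k["camera_matrix"]);T=np.array(k["world_from_camera"])
a=cv2.resize(im[200:320,190:350,::-1],None,fx=5,fy=5,interpolation=cv2.INTER_CUBIC)
for h in (0,.02,.04):
    p=s["tcp_pos"]+np.array([0,0,h])
    q=np.linalg.inv(T)@np.r_[p,1];q=K@[q[0],-q[1],-q[2]];q=(q[:2]/q[2]-[190,200]+.5)*5
    cv2.circle(a,tuple(int(v) for v in q),3,(0,255,0),-1)
cv2.imwrite("pics/side3.png",cv2.convertScaleAbs(a,alpha=1.6,beta=25))
```

```text
3.8 [0.60126163 0.03937768 0.05832077] [-0.29417808 -0.41066377  0.57580917]
```

View pics/side3.png

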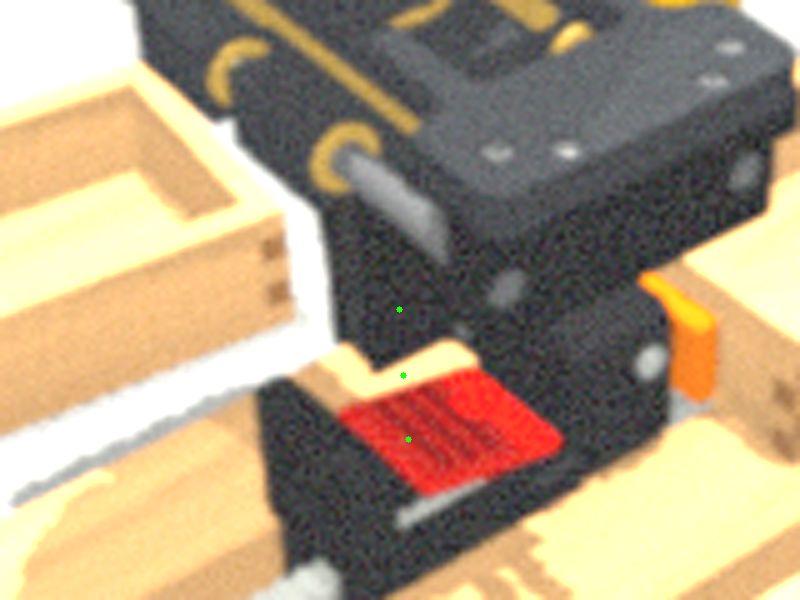

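The side crop shows the visible finger corner at about (375,368), roughly 20 mm above the reported TCP (lowest green dot, 408,440). There is no contact force yet. I keep going down slowly until I feel the paddle.

Request:
carry_out:
  steps:
    - [[0,0,0.2],0]
    - [[0,0,0.4],0]
    - [[0,0,0.5],0]
    - [[0,0,0.5],0]

```text
time_s: 4.25
tcp_pos: [0.6012, 0.0393, 0.0532]
ee_rot: [[-0.156, -0.988, 0.001], [-0.988, 0.156, -0.0], [-0.0, -0.001, -1.0]]
wrist_force: [0.2, 0.4, -0.3]
gripper_width: 0.003
```

Request:
carry_out:
  steps:
    - [[0,0,0.2],0]
    - [[0,0,0.4],0]
    - [[0,0,0.5],0]
    - [[0,0,0.5],0]

```text
time_s: 4.65
tcp_pos: [0.601, 0.0393, 0.0479]
ee_rot: [[-0.156, -0.988, 0.0], [-0.988, 0.156, -0.0], [0.0, -0.0, -1.0]]
wrist_force: [0.2, 0.4, -0.9]
gripper_width: 0.009
```

Reported z is 48 mm and still no force, so the picture was right: the real tips sit above the reported TCP. I measure that offset with a box overlay on the side picture.

Run:
```python
from station import r
import cv2,numpy as np
s=r.sense();print(s["time_s"],s["tcp_pos"],s["wrist_force"])
R=np.array(s["ee_rot"])
im=r.capture("side")
k=r.calibration("side");K=np.array(k["camera_matrix"]);T=np.array(k["world_from_camera"])
a=cv2.convertScaleAbs(cv2.resize(im[200:320,190:350,::-1],None,fx=5,fy=5,interpolation=cv2.INTER_CUBIC),alpha=1.8,beta=30)
def proj(p):
    q=np.linalg.inv(T)@np.r_[p,1];q=K@[q[0],-q[1],-q[2]];return ((q[:2]/q[2]-[190,200]+.5)*5).astype(int)
for h,c in ((0,(0,255,0)),(-.02,(255,255,0))):
    P=[proj(s["tcp_pos"]+R@[sx*.0095,sy*.015,h]) for sx,sy in ((1,1),(1,-1),(-1,-1),(-1,1))]
    cv2.polylines(a,[np.array(P)],True,c,1)
    print(h,[p.tolist() for p in P])
cv2.imwrite("pics/side4.png",a)
```

```text
4.65 [0.60104494 0.03930685 0.04790183] [ 0.20945122  0.40273515 -0.9138202 ]
0 [[480, 488], [408, 422], [343, 455], [414, 523]]
-0.02 [[477, 425], [404, 360], [338, 393], [410, 460]]
```

View pics/side4.png

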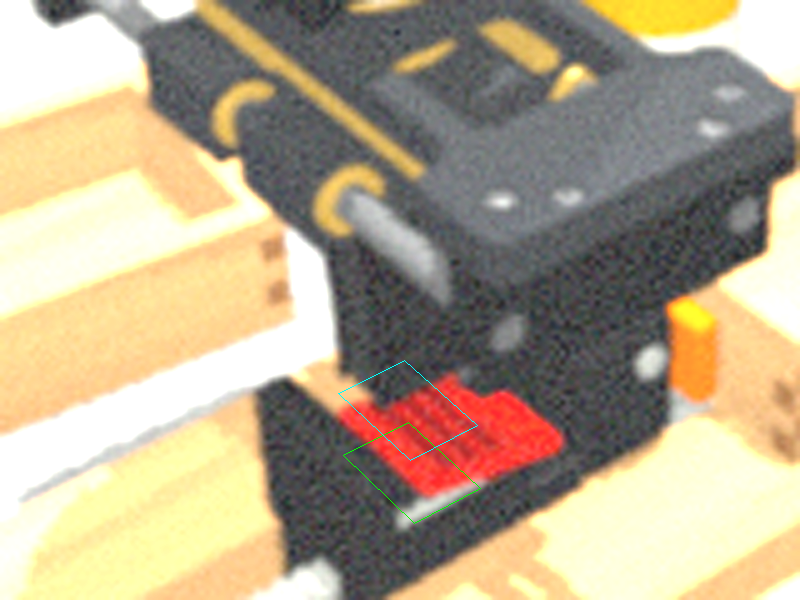

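In the side crop the finger's near corner is at about (380,400), and the reported TCP's corner would be near (400,505). That puts the real tips about 30 mm above the reported TCP, with little sideways offset, and the start picture shows the same offset. I centre on release_top and descend in small force-checked steps.

Request:
carry_out:
  steps:
    - [[0.3,0,0],0]
    - [[0.4,0,0.3],0]
    - [[0.4,0,0.6],0]
    - [[0.4,0,0.8],0]
    - [[0.4,0,0.8],0]

```text
time_s: 5.2
tcp_pos: [0.6002, 0.0353, 0.0395]
ee_rot: [[-0.156, -0.988, -0.001], [-0.988, 0.156, -0.0], [0.001, 0.001, -1.0]]
wrist_force: [0.5, 0.4, -0.7]
gripper_width: 0.008
```

Request:
carry_out:
  steps:
    - [[0,0,0.2],0]
    - [[0,0,0.4],0]
    - [[0,0,0.6],0]
    - [[0,0,0.6],0]

```text
time_s: 5.6
tcp_pos: [0.5999, 0.0352, 0.0331]
ee_rot: [[-0.156, -0.988, -0.001], [-0.988, 0.156, -0.001], [0.001, 0.001, -1.0]]
wrist_force: [0.0, 0.2, 0.1]
gripper_width: 0.004
```

Run:
```python
from station import r
import cv2,numpy as np
s=r.sense();print(s["time_s"],s["tcp_pos"],s["wrist_force"])
im=r.capture("side")
a=cv2.convertScaleAbs(cv2.resize(im[200:320,190:350,::-1],None,fx=5,fy=5,interpolation=cv2.INTER_CUBIC),alpha=3,beta=20)
cv2.imwrite("pics/side5.png",a)
```

```text
5.6 [0.59988686 0.0352337  0.0330867 ] [0.01617508 0.24180735 0.12301273]
```

View pics/side5.png

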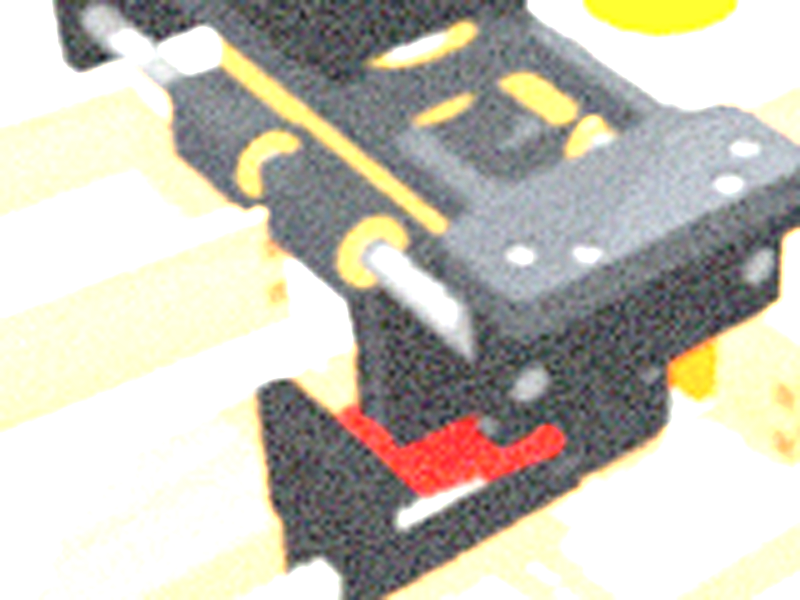

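The tip's near corner is now at (400,445), over the red paddle and clear of both horn and post, and only about 6 mm above the paddle. I continue.

Request:
carry_out:
  steps:
    - [[0,0,0.2],0]
    - [[0,0,0.4],0]
    - [[0,0,0.6],0]
    - [[0,0,0.6],0]

```text
time_s: 6.05
tcp_pos: [0.6003, 0.0357, 0.0277]
ee_rot: [[-0.156, -0.988, -0.0], [-0.988, 0.156, -0.0], [0.0, 0.0, -1.0]]
wrist_force: [-1.1, 2.1, 2.7]
gripper_width: 0.006
```

Contact with the paddle: 2.7 N upward. I press on.

Request:
carry_out:
  steps:
    - [[0,0,0.2],0]
    - [[0,0,0.4],0]
    - [[0,0,0.6],0]
    - [[0,0,0.6],0]

```text
time_s: 6.45
tcp_pos: [0.6013, 0.036, 0.0219]
ee_rot: [[-0.156, -0.988, 0.002], [-0.988, 0.156, 0.0], [-0.001, -0.002, -1.0]]
wrist_force: [0.9, 2.3, 3.8]
gripper_width: 0.01
```

Request:
carry_out:
  steps:
    - [[0,0,0.15],0]
    - [[0,0,0.3],0]
    - [[0,0,0.3],0]
    - [[0,0,0.3],0]

```text
time_s: 6.85
tcp_pos: [0.6018, 0.0365, 0.0196]
ee_rot: [[-0.155, -0.988, 0.003], [-0.988, 0.155, 0.001], [-0.001, -0.003, -1.0]]
wrist_force: [-0.6, 4.2, 6.9]
gripper_width: 0.006
```

Nearly bottomed (6.9 N). I add slight extra press and begin the push.

Request:
carry_out:
  steps:
    - [[0,0,0.2],0]
    - [[0,0,0.2],0]
    - [[-0.3,0,0.2],0]
    - [[-0.6,0,0.2],0]
    - [[-0.9,0,0.2],0]
    - [[-1.2,0,0.2],0]
    - [[-1.6,0,0.2],0]
    - [[-2.0,0,0.2],0]
    - [[-2.0,0,0.2],0]

```text
time_s: 7.75
tcp_pos: [0.6043, 0.0552, 0.0185]
ee_rot: [[-0.155, -0.988, 0.001], [-0.988, 0.155, -0.001], [0.001, -0.001, -1.0]]
wrist_force: [-2.7, -0.6, 9.1]
gripper_width: 0.007
```

Request:
carry_out:
  steps:
    - [[-0.4,0,0],0]
    - [[-0.8,0,0],0]
    - [[-1.2,0,0],0]
    - [[-1.6,0,0],0]
    - [[-2.0,0,0],0]
    - [[-2.4,0,0],0]
    - [[-2.8,0,0],0]
    - [[-2.8,0,0],0]

```text
time_s: 8.55
tcp_pos: [0.6078, 0.0825, 0.0186]
ee_rot: [[-0.154, -0.988, -0.001], [-0.988, 0.154, -0.003], [0.003, 0.001, -1.0]]
wrist_force: [-1.9, -0.0, 8.3]
gripper_width: 0.006
```

Run:
```python
from station import r
import cv2,numpy as np
im=r.capture("side")
print(r.place_of("side","horn")[:1])
a=cv2.convertScaleAbs(cv2.resize(im[200:360,140:350,::-1],None,fx=3.6,fy=3.6,interpolation=cv2.INTER_CUBIC),alpha=2.5,beta=20)
cv2.imwrite("pics/side6.png",a)
```

```text
[{'centre': [0.6103, 0.1049, 0.059], 'confidence': 0.57}]
```

View pics/side6.png

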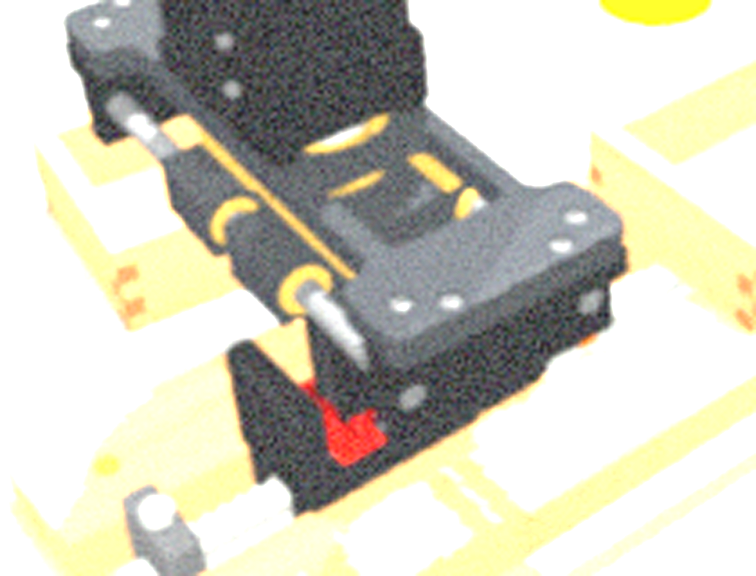

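The jaw is travelling with the finger: the horn has moved about 50 mm and the tray has stayed put. I continue to the stop.

Request:
carry_out:
  steps:
    - [[-0.4,0,0],0]
    - [[-0.8,0,0],0]
    - [[-1.2,0,0],0]
    - [[-1.6,0,0],0]
    - [[-2.0,0,0],0]
    - [[-2.4,0,0],0]
    - [[-2.8,0,0],0]
    - [[-3.1,0,0],0]
    - [[-3.4,0,0],0]
    - [[-3.4,0,0],0]

```text
time_s: 9.65
tcp_pos: [0.6122, 0.1153, 0.0185]
ee_rot: [[-0.154, -0.988, -0.003], [-0.988, 0.154, -0.004], [0.005, 0.002, -1.0]]
wrist_force: [-1.9, -1.8, 6.5]
gripper_width: 0.009
```

Request:
carry_out:
  steps:
    - [[-0.3,0,0],0]
    - [[-0.6,0,0],0]
    - [[-0.9,0,0],0]
    - [[-1.1,0,0],0]
    - [[-1.1,0,0],0]
    - [[-1.1,0,0],0]

```text
time_s: 10.25
tcp_pos: [0.6133, 0.1254, 0.0181]
ee_rot: [[-0.155, -0.988, -0.005], [-0.988, 0.155, -0.005], [0.006, 0.004, -1.0]]
wrist_force: [-0.6, -4.4, 4.6]
gripper_width: 0.005
```

Run:
```python
from station import r
for c in ("side","scene"):
    r.capture(c)
    for t in ("horn","tray_mid"): print(c,t,r.place_of(c,t)[:1])
```

```text
side horn [{'centre': [0.6157, 0.135, 0.0598], 'confidence': 0.56}]
side tray_mid [{'centre': [0.5791, -0.0999, 0.0558], 'confidence': 0.96}]
scene horn []
scene tray_mid [{'centre': [0.5817, -0.098, 0.0498], 'confidence': 0.91}]
```

The horn is about 80 mm back and the finger has now reached it. I add down-pressure and push firmly to the stop.

Request:
carry_out:
  steps:
    - [[0,0,0.2],0]
    - [[-0.3,0,0.3],0]
    - [[-0.6,0,0.3],0]
    - [[-0.9,0,0.3],0]
    - [[-1.1,0,0.3],0]
    - [[-1.1,0,0.3],0]
    - [[-1.1,0,0.3],0]

```text
time_s: 11.25
tcp_pos: [0.613, 0.1255, 0.0176]
ee_rot: [[-0.155, -0.988, -0.013], [-0.988, 0.156, -0.019], [0.021, 0.009, -1.0]]
wrist_force: [-1.1, -33.4, 18.5]
gripper_width: 0.004
```

The push stops hard: 33 N along the bar with no further motion, so this is the end stop. I ease off and lift clear.

Request:
carry_out:
  steps:
    - [[0,0,0],0]
    - [[0.2,0,0],0]
    - [[0.2,0,-0.5],0]
    - [[0.2,0,-1.0],0]
    - [[0.2,0,-2],0]
    - [[0.2,0,-3.5],0]
    - [[0.2,0,-6],0]
    - [[0.2,0,-9],0]
    - [[0.2,0,-12],0]
    - [[0.2,0,-15],0]
    - [[0.2,0,-15],0]
    - [[0.2,0,-15],0]

```text
time_s: 12.45
tcp_pos: [0.6147, 0.1276, 0.1685]
ee_rot: [[-0.155, -0.988, -0.011], [-0.988, 0.155, -0.017], [0.019, 0.008, -1.0]]
wrist_force: [0.9, 1.0, 0.4]
gripper_width: 0.002
```

Run:
```python
from station import r
import cv2,numpy as np
s=r.sense();print(s["time_s"],s["tcp_pos"],s["wrist_force"])
for c in ("side","wrist"):
    im=r.capture(c); cv2.imwrite(f"pics/{c}7.png",im[:,:,::-1])
    for t in ("horn","release_top","jig","tray_mid","tray2_mid","glue_mid","brush"):
        print(c,t,[(np.round(d["centre"],4).tolist(),round(d["confidence"],2)) for d in r.place_of(c,t)[:1]])
```

```text
12.45 [0.61470024 0.12761066 0.16845521] [0.88618997 0.97823891 0.3732219 ]
side horn [([0.617, 0.1365, 0.0621], 0.85)]
side release_top [([0.6106, 0.1156, 0.0578], 0.78)]
side jig [([0.5894, -0.0147, -0.0018], 0.95)]
side tray_mid [([0.5811, -0.1007, 0.0567], 0.64)]
side tray2_mid [([0.7685, 0.0288, 0.0251], 0.9)]
side glue_mid [([0.7216, -0.1906, 0.0677], 0.77)]
side brush [([0.476, -0.0112, 0.0021], 0.63)]
wrist horn [([0.616, 0.1388, 0.0649], 0.56)]
wrist release_top [([0.6139, 0.1163, 0.0559], 0.57)]
wrist jig [([0.5959, -0.013, 0.0014], 0.94)]
wrist tray_mid []
wrist tray2_mid [([0.7662, 0.0205, 0.0195], 0.83)]
wrist glue_mid []
wrist brush [([0.4828, -0.0097, -0.004], 0.72)]
```

View pics/side7.png

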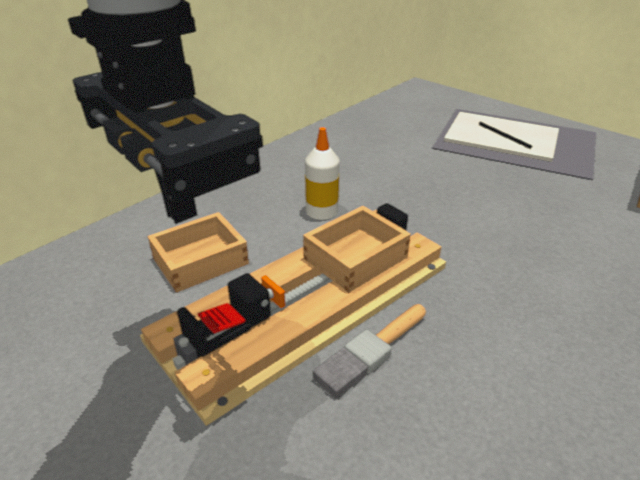

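The side picture shows the jaw against the end stop (horn at about (190,328), stop at (185,348)) and the release up. The tray, finished tray, bottle and brush are where they were, and the arm is clear.

```bash
python3 -c "
from station import r
print(r.finish_job())"
```

```text
the job is handed in; nothing more can be done
None
```

The clamp is backed off and I've handed the job in; no verdict was reported. I pressed the release with the shut fingertips (6.9 N at the bottom). Holding it down, I slid the jaw back until it stopped hard at 33 N along the bar. Then I eased off and lifted clear, at about 12.5 s of the 29 s allowed.

**Last checks:**
- **Jaw:** the horn and release points had moved about 82–84 mm, against 83.5 mm expected. The picture shows the jaw against the end stop.
- **Release:** its top is back at about 56–58 mm, so it has sprung up.
- **Other things:** the clamped tray, finished tray, bottle and brush all read within a few mm of their starting places. The wrist camera did not find the clamped tray or the bottle, so those two rest on the side camera alone.
- **Contact:** the wrist force was back to about 1 N, with nothing touched.

**Disagreement:** the real fingertips sat about 30 mm above the reported TCP, seen in the side pictures and confirmed when I felt the paddle. I therefore pressed by force and picture rather than by the reported height.

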